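Start a sample on the bench mixer at the set speed

ROBOT

A 6-joint arm with a two-finger parallel gripper is mounted at the origin on the work surface. World frame = base frame: x ahead of the robot, y to its left, z up, the work surface at z = 0. Lengths are in mm, angles in rad, forces in N, time in s.
With the tool pointing down it reaches from about 375 to 750 mm from the base axis. Payload 9 kg.
Tool frame: the origin (TCP) lies between the finger pads; the fingertips stand 22 mm ahead of it and the grasp point (between the pads) lies 3 mm ahead of it; z points along the fingers, y is the line along which they close (so a half turn about z gives the same grasp; the last joint's range is limited). The gripper opens to 85 mm and grips with 20 to 120 N. Pads are 22 mm wide; open, the fingers measure 114 mm over their backs; the gripper's body (76 mm by 85 mm) begins 54 mm behind the grasp point. The pads swing forward as they close: fully open they stand 13 mm farther back than shut.
Start: joints at [1.057, 0.104, 0.097, 1.564, 0, 1.353], TCP at [174.906, 573.97, 253.331] pointing down, gripper open.
Joint ranges: [-2.99, 2.99], [-0.84, 1.86], [-1.1, 1.16], [-1.84, 2.11], [-1.51, 1.56], [-3.14, 3.14]. Speed limits (rad/s): [2.22, 2.22, 2.57, 3.14, 3.14, 3.14].

INTERFACE

Orientations are given as a 3x3 rotation matrix whose columns are the frame's x, y, z axes.
In Python, from plant import telemetry, get_image, camera_model, workorder gives the robot as it stands.
- The arm moves only by the shell command python3 -m creep 'ROWS' [FORCE]. ROWS is JSON, a list that holds one entry, the list of rows, each a list of 7 numbers: the shift along the tool's x, y, z each as a share of 0.12 m, from -1 to 1, then the turn, a rotation vector about the tool's x, y, z each as a share of 1.5 rad, from -1 to 1, then the closure, from 0 (fully open) to 1 (shut). In form: [[[tx, ty, tz, ax, ay, az, claw], ...]]. A call has 1 to 10 rows; each row shifts and turns the commanded pose from where the row before left it, along the tool's axes as they then stand; what a row does not reach is not made up. A row lasts 1/8 s, in which the tool goes at most 62.5 mm and 10.7 degrees, less where a joint would pass 70% of its speed; a pose out of reach is approached as far as the arm can. A call with a number of a shift or a turn outside -1 to 1 is refused whole. A call with a gripper value outside its range is refused whole. The fingers move at their own pace and stop on an object; FORCE is the grip in N (left out, the last holds). Time passes only in rows, so rows that do not move let the fingers close. It gives the time, the measured TCP pose, the force, the opening and the grip force at its end, in the units of the state.
- telemetry.get_state(): the state, without advancing time (a new reading comes with each control period).
- get_image(name): name is "scene" or "side" or "wrist"; returns the picture (400x640x3 uint8, red, green, blue); there is no depth.
- camera_model(name): a dict with "fov_y" (degrees; the focal length in pixels is half the picture's height over the tangent of half this angle, whatever the lens; pixels are square), "cx", "cy" (the principal point, pixels), "R" (3x3) and "t" (3): a world point X has camera coordinates R X + t; the wrist camera has in their place "mount" (4x4, takes a point from camera to tool coordinates, whose origin is the TCP and whose axes are the flange's). Camera axes: x right, y down, z forward; pixel columns grow to the right and rows downward; lengths in mm; the calibration is good to about 2 mm. A picture is of the moment at which its call begins: read the wrist's pose just before it. camera_model takes no time and is no camera call.
- workorder.close_job(): hands the job in; it is judged then, once.
The state is a dict: "t": time; "q": joint angles; "qvel": joint speeds; "tau": joint torques, N m; "tcp_pos": TCP position; "eef_rot": TCP orientation; "contact_force": force on the tool from outside, world axes, zero at the start; "ft_torque": the same for the moment, N m; "finger_gap": finger opening in mm; "grip_force": force on a finger pad.
Only numpy, scipy, OpenCV 4.12 (cv2) and the standard library are available. Lean on these libraries where they do the work, as an engineer would, in place of code of your own. Each camera call takes 0.05 s, during which the arm holds its last target. There are 200 camera calls.

TASK

Gently lay the long square sample bottle from the table in the empty bay of the mixer's tray, flat and along the bay, and let go of it. Then turn the speed knob until its pointer stands at the tab of the steel marker collar (do not shift the collar), and only after that push the start lever fully over, away from its starting side. Leave the other containers and things where they are.

Things in the scene. Friction and masses are not known exactly. Their poses are not given: they have to be found in the camera images.
- bottle: the sample: closed white square plastic bottle with a grey round screw cap and a paper label, 120 mm long, 36 mm wide and 36 mm high, lying on a flat side on the table; origin at the centre of its underside as it lies, x along its length towards the cap, z up. Its body is the square part from x = -60 to +32 mm. The mass differs from run to run (110 to 220 g)
- bottle_mid (a point): the middle of that bottle, 18 mm above its underside, same axes
- mixer: bench mixer, fixed: blue case with a white top, 260 mm (x) by 340 mm (y), top at 70 mm height; grey tray with two bays on its +y half, control deck with knob and lever on its -y half; origin at the centre of its underside, x away from the robot side, z up
- bay (a point): the empty bay of the tray, the one nearer to the knob: centre of its floor, 85 mm above the table; x runs along the bay. The bay is 150 mm long and 49 mm wide inside, its walls are 12 mm high, 5 mm thick, but 47 mm towards the other bay, which lies 96 mm away along +y and holds another bottle
- speed (a joint): angle of the speed knob in rad, 0 when the pointer looks to the mixer's -x side, growing clockwise seen from above, range 0 to 4.5; stays where it is left
- speed_grip (a point): on the axis of the black speed knob at grip height, 107 mm above the table; turns with the knob, its -x axis is where the pointer looks. Knob: disc of 66 mm diameter (top 83 mm above the table) with an upright bar across it, 63 mm long, 16 mm thick, top at 117 mm, narrower (10 mm) and 6 mm lower at the pointer end, a white line on the pointer half
- pointer (a point): where the knob points: 45 mm from the axis in the direction of the pointer end; turns with the knob
- collar (a joint): angle of the flat steel marker collar under the knob, rad, on the same scale as the knob: the knob points at the tab when both values are equal. Stiff; not to be turned
- marker (a point): the tab of the dark steel marker collar (74 mm diameter), 8 mm wide, which sticks out 25 mm from under the knob on the deck, wider than the scale's ticks; this point lies on it 45 mm from the knob's axis, 74 mm above the table; marks the speed to set
- start (a joint): angle of the start lever in rad: 0 off, leaning to the mixer's -x side (0.5 rad from upright), 1.0 fully on, leaning as far to the +x side; it stays where it is left
- start_tip (a point): centre of the black ball (26 mm diameter) on top of the start lever, a 10 mm steel rod; 70 mm from its pivot, which lies 92 mm above the table, 125 mm to +x (mixer axes) of the knob's axis. The lever stands on a grey block 70 x 50 mm, 25 mm high, with a 26 mm thick steel roller round the pivot
- second_bottle: bystander: another bottle like the sample (120 mm long), already lying in the other bay of the tray; origin at the centre of its underside
- short_bottle: bystander: square bottle of the same kind but only 75 mm long, lying on the table; origin at the centre of its underside
- jar: bystander: round closed jar, 58 mm diameter, 75 mm high, standing on the table; origin at the centre of its underside
- tape: bystander: orange tape dispenser, 130 mm by 51 mm, 80 mm high, on the table at the right; origin at the centre of its underside
Things that resemble listed ones, but are neither listed nor needed, are in the scene too. What is shaped like the bottle but red is not meant.

How it is judged (in metres and radians):
On the way, in this order (a step that is already met when the one before it is completed fails the run):
1. the sample bottle lies in the empty bay and is let go (x of bottle_mid in the frame of bay between -0.022 and 0.022 m and y of bottle_mid in the frame of bay between -0.012 and 0.012 m and z of bottle_mid in the frame of bay between 0.012 and 0.024 m and angle between the x axis of bottle_mid and the x axis of bay, either way round below 0.2 rad and contact force between the fingers and bottle below 0.1 N), for 0.2 s.
2. the speed knob points at the marker tab, the lever still being off (horizontal distance between pointer and marker below 0.006 m and value of joint start below 0.3 rad), for 0.2 s.
3. the start lever is pushed over (value of joint start above 0.85 rad), for 0.1 s.
At the end, for the whole second after the job is handed in: The sample bottle lies at rest on the floor of the bay (within 22 mm along, 12 mm across, 6 mm in height and 0.2 rad of the bay; cap at either end), the pointer is within 6 mm (about 8 degrees) of the marker tab, and the start lever is over by more than 0.85 of 1.0 rad (x of bottle_mid in the frame of bay between -0.022 and 0.022 m and y of bottle_mid in the frame of bay between -0.012 and 0.012 m and z of bottle_mid in the frame of bay between 0.012 and 0.024 m and angle between the x axis of bottle_mid and the x axis of bay, either way round below 0.2 rad and horizontal distance between pointer and marker below 0.006 m and value of joint start above 0.85 rad and linear speed of bottle below 0.02 m/s); the robot touches nothing.
It fails at once if the marker collar is shifted (more than 3 mm at the tab) (distance of marker from where it was at the start of the episode above 0.003 m).
It fails at once if the sample bottle is dropped or pressed hard on the mixer (over 40 N) (contact force between bottle and mixer above 40 N).
It fails at once if another container or thing (bottle in the tray, short bottle, jar or tape dispenser) is moved by more than 30 mm (distance of any of second_bottle, short_bottle, jar, tape from where it was at the start of the episode above 0.03 m).
It also fails if it takes over 69 s, if anything falls off the work surface, if the arm or the gripper's body presses on something with over 40 N, if the wrist force passes 120 N, or if a joint passes its speed limit or range.

## Working session

There is one attempt and no reset: what is moved stays moved. The work goes in short steps, Python scripts to look and compute and a shell command to move; the robot and the scene stay as the last step left them, time stands still between calls to the robot, and variables do not carry over. Pictures are saved under pics/ and viewed, at most 10 in all, crops included, and the job is handed in when it is done.

```bash
mkdir -p pics; ls; python3 - <<'E'
from plant import telemetry,get_image,camera_model
import cv2,numpy as np
s=telemetry.get_state();print(s['t'],s['tcp_pos'],np.round(s['eef_rot'],3).tolist(),s['finger_gap'])
for n in ("scene","side","wrist"):
    cv2.imwrite(f"pics/{n}0.png",cv2.cvtColor(get_image(n),cv2.COLOR_RGB2BGR)); m=camera_model(n);print(n,{k:np.round(v,3).tolist() for k,v in m.items() if not isinstance(v,str)}, [v for v in m.values() if isinstance(v,str)])
E
```

```text
pics
0.0 [174.70514286 573.65477772 252.48343728] [[-0.957, 0.291, -0.001], [0.291, 0.957, -0.001], [0.0, -0.001, -1.0]] 85.13822820415466
scene {'fov_y': 44.828, 'cx': 320.577, 'cy': 204.68, 'R': [[-0.233, 0.973, -0.003], [0.824, 0.195, -0.531], [-0.516, -0.126, -0.847]], 't': [184.619, -340.809, 1710.893]} []
side {'fov_y': 52.272, 'cx': 315.658, 'cy': 205.575, 'R': [[0.803, -0.596, 0.018], [-0.395, -0.554, -0.733], [0.446, 0.581, -0.68]], 't': [-432.869, 251.395, 912.437]} []
wrist {'fov_y': 64.069, 'cx': 319.764, 'cy': 201.925, 'mount': [[-0.001, -0.949, -0.315, 81.389], [1.0, -0.0, -0.001, 0.463], [0.0, -0.315, 0.949, -119.451], [0.0, 0.0, 0.0, 1.0]]} []
```

View pics/scene0.png

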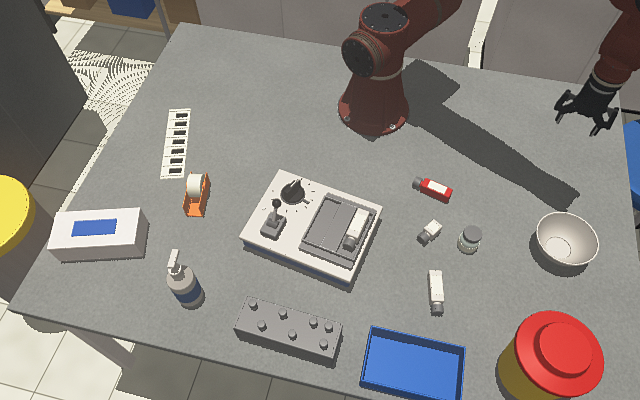

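View pics/side0.png

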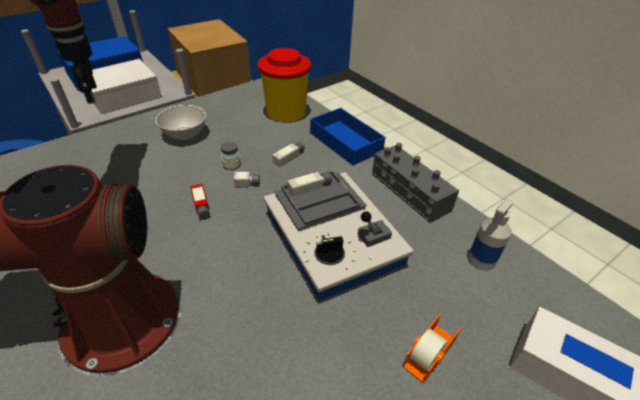

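The scene view shows the sample bottle at about (436,290), cap towards the bottom. The short bottle is at (430,231), the jar at (470,239) and the red decoy at (433,189). The mixer is centred near (312,225), with the knob at (292,191), the lever ball at (277,203) and the empty bay around (328,222). The side view shows the same layout.

```bash
cat > h.py <<'E'
import numpy as np,cv2
from plant import telemetry,get_image,camera_model
def cam(n,s=None):
    m=camera_model(n); f=200/np.tan(np.radians(m['fov_y'])/2)
    K=np.array([[f,0,m['cx']],[0,f,m['cy']],[0,0,1]])
    if n=='wrist':
        M=np.array(m['mount']);T=np.eye(4);T[:3,:3]=s['eef_rot'];T[:3,3]=s['tcp_pos'];W=np.linalg.inv(T@M)
        return K,W[:3,:3],W[:3,3]
    return K,np.array(m['R']),np.array(m['t'])
def cast(c,uv,z):
    K,R,t=c; uv=np.atleast_2d(np.float64(uv)); d=np.c_[uv,np.ones(len(uv))]@np.linalg.inv(K).T@R; C=-R.T@t
    return C+d*((z-C[2])/d[:,2])[:,None]
def proj(c,X):
    K,R,t=c; p=(np.atleast_2d(X)@R.T+t)@K.T; return p[:,:2]/p[:,2:]
E
python3 - <<'E'
from h import *
im=cv2.imread('pics/scene0.png');sd=cv2.imread('pics/side0.png')
c=cam('scene');d=cam('side')
cv2.imwrite('pics/s_crop.png',cv2.resize(im[160:320,230:490],(780,480),interpolation=cv2.INTER_CUBIC))
# white regions
def big(i,th,name,cc,roi):
    g=((i.min(2)>th)&(i.max(2).astype(int)-i.min(2)<45)).astype(np.uint8);x0,y0,x1,y1=roi
    k=np.zeros_like(g);k[y0:y1,x0:x1]=g[y0:y1,x0:x1]
    for ct in cv2.findContours(k,cv2.RETR_EXTERNAL,cv2.CHAIN_APPROX_NONE)[0]:
        if cv2.contourArea(ct)<60: continue
        r=cv2.minAreaRect(ct);print(name,cv2.contourArea(ct),np.round(r[0]),np.round(r[1]),r[2])
        if cv2.contourArea(ct)>3000:
            q=cv2.approxPolyDP(cv2.convexHull(ct),8,True)[:,0];print(q.tolist(),np.round(cast(cc,q,70)).tolist())
big(im,150,'scene',c,(235,160,500,320));big(sd,120,'side',d,(180,130,420,310))
for u in ((436,280),(430,231),(470,245)):print(cast(c,u,18))
for u in ((286,154),(245,180)):print('side',cast(d,u,18))
E
```

```text
scene 114.0 [471. 301.] [19. 25.] 68.74949645996094
scene 352.5 [436. 285.] [30. 15.] 90.0
scene 3641.5 [314. 288.] [ 63. 159.] 90.0
[[392, 278], [392, 319], [235, 317], [259, 256], [367, 256]] [[657.0, 163.0, 70.0], [768.0, 181.0, 70.0], [856.0, -209.0, 70.0], [677.0, -201.0, 70.0], [608.0, 87.0, 70.0]]
scene 86.0 [486. 242.] [16. 27.] 75.96376037597656
scene 566.5 [449. 225.] [61. 36.] 4.763641834259033
scene 105.0 [437. 187.] [18.  7.] 23.198591232299805
scene 9127.0 [312. 217.] [122.  92.] 22.03622817993164
[[279, 169], [366, 189], [382, 206], [349, 281], [239, 236]] [[380.0, -229.0, 70.0], [392.0, 43.0, 70.0], [440.0, 100.0, 70.0], [692.0, 54.0, 70.0], [630.0, -274.0, 70.0]]
scene 1107.5 [383. 178.] [77. 40.] 10.30484676361084
scene 153.0 [252. 167.] [14. 33.] 90.0
side 64.5 [198. 194.] [10.  8.] 75.96376037597656
side 6411.0 [338. 223.] [123. 102.] 59.14579391479492
[[345, 171], [413, 250], [318, 288], [264, 196]] [[687.0, 55.0, 70.0], [624.0, -277.0, 70.0], [372.0, -232.0, 70.0], [435.0, 98.0, 70.0]]
side 280.5 [305. 179.] [10. 34.] 73.61045837402344
side 118.0 [242. 175.] [ 8. 18.] 90.0
side 165.0 [285. 150.] [ 9. 25.] 59.74356460571289
side 680.5 [398. 143.] [26. 43.] 90.0
[[610.63287677 285.41865963  18.        ]]
[[459.35993306 251.22816355  18.        ]]
[[478.89139907 369.02441271  18.        ]]
side [[630.53935879 288.02895976  18.        ]]
side [[453.49355995 247.4474975   18.        ]]
```

View pics/s_crop.png

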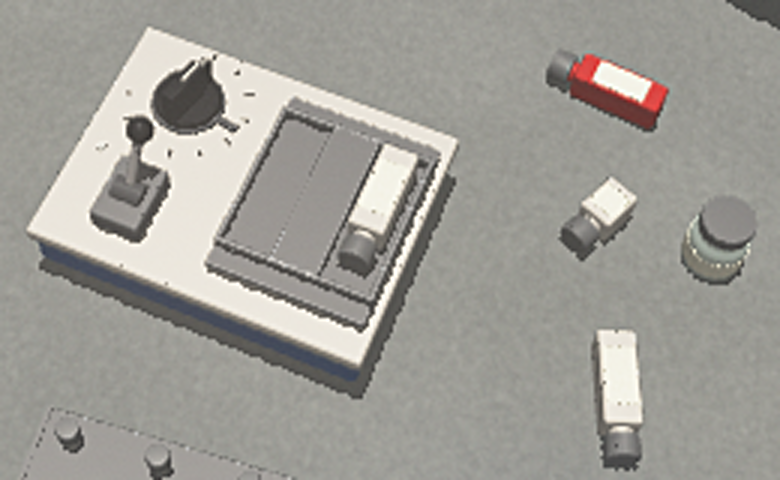

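```bash
python3 -m creep '[[[-0.42,-0.123,0.03,0,0,0,0],[-0.42,-0.123,0.03,0,0,0,0],[-0.42,-0.123,0.03,0,0,0,0],[-0.42,-0.123,0.03,0,0,0,0],[-0.42,-0.123,0.03,0,0,0,0],[-0.42,-0.123,0.03,0,0,0,0],[-0.42,-0.123,0.03,0,0,0,0],[-0.42,-0.123,0.03,0,0,0,0],[-0.42,-0.123,0.03,0,0,0,0],[-0.42,-0.123,0.03,0,0,0,0]]]'; python3 -m creep '[[[0,0,0,0,0,-0.1,0],[0,0,0,0,0,-0.1,0],[0,0,0,0,0,0,0],[0,0,0,0,0,0,0]]]'
python3 - <<'E'
from h import *
s=telemetry.get_state();print(s['tcp_pos'],np.round(s['eef_rot'],3).tolist())
im=cv2.cvtColor(get_image('wrist'),cv2.COLOR_RGB2BGR);cv2.imwrite('pics/w1.png',im)
E
```

```text
t: 1.4
tcp_pos: [615.2, 284.7, 216.9]
eef_rot: [[-0.957, 0.292, -0.0], [0.292, 0.957, 0.0], [0.0, -0.0, -1.0]]
contact_force: [0.6, 0.7, 0.3]
finger_gap: 85.4
grip_force: 0.0
t: 1.9
tcp_pos: [613.8, 286.0, 217.2]
eef_rot: [[-1.0, -0.001, -0.0], [-0.001, 1.0, -0.0], [0.0, -0.0, -1.0]]
contact_force: [-0.5, -0.5, -0.0]
finger_gap: 85.8
grip_force: 0.0
[613.83733166 285.95437077 217.18121257] [[-1.0, -0.001, -0.0], [-0.001, 1.0, -0.0], [0.0, -0.0, -1.0]]
```

View pics/w1.png

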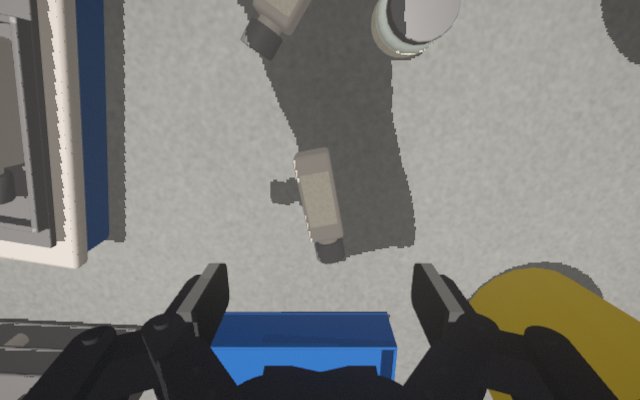

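The wrist view shows the bottle in the arm's shadow, with body corners near (296,153), (328,148), (343,237) and (314,241) and the cap ending at (331,262).

```bash
python3 - <<'E'
from h import *
s=telemetry.get_state();c=cam('wrist',s);print(-c[1].T@c[2])
for z in (36,0):print(z,np.round(cast(c,[(296,153),(328,148),(343,237),(314,241),(331,262)],z)).tolist())
a=cam('scene');b=cam('side')
print('scene',np.round(cast(a,[(436,285)],36)),'side',np.round(cast(b,[(285,150)],36)))
cv2.imwrite('pics/w1c.png',cv2.resize(cv2.imread('pics/w1.png')[130:280,250:400],(600,600),interpolation=cv2.INTER_CUBIC))
E
```

```text
[532.59774654 286.38356004 336.70241936]
36 [[584.0, 264.0, 36.0], [579.0, 294.0, 36.0], [670.0, 310.0, 36.0], [675.0, 281.0, 36.0], [699.0, 298.0, 36.0]]
0 [[590.0, 261.0, 0.0], [584.0, 295.0, 0.0], [687.0, 313.0, 0.0], [692.0, 280.0, 0.0], [719.0, 300.0, 0.0]]
scene [[634. 284.  36.]] side [[627. 287.  36.]]
```

View pics/w1c.png

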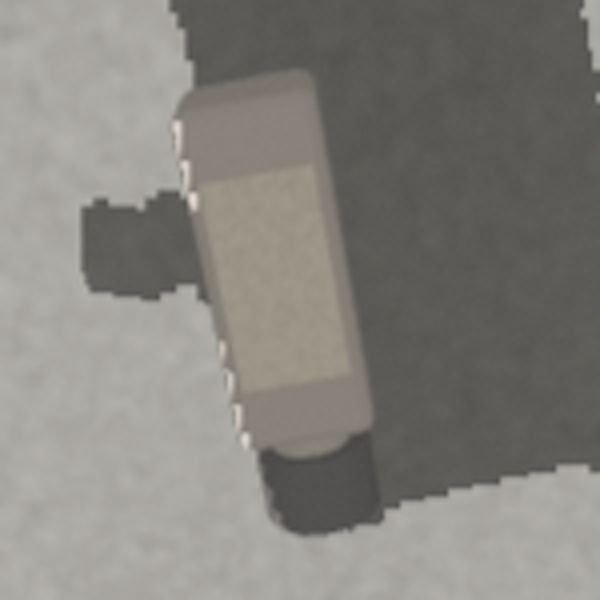

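```bash
python3 - <<'E'
from h import *
s=telemetry.get_state();c=cam('wrist',s)
p=np.array([(185,106),(314,84),(373,415),(250,447)])/4+(250,130)
q=cast(c,p,36)[:,:2];n=q[:2].mean(0);f=q[2:].mean(0);u=(f-n)/np.linalg.norm(f-n)
print(q.round(1).tolist(),np.linalg.norm(f-n),np.degrees(np.arctan2(u[1],u[0])));print('origin from near',n+60*u,'far',f-32*u)
o=(n+60*u+f-32*u)/2;yaw=np.arctan2(u[1],u[0]);R=np.array(s['eef_rot']);d=np.r_[o,37]-s['tcp_pos'];print('tool shift/120',(R.T@d)/120,'turn share',-yaw/1.5)
E
```

```text
[[587.0, 264.2], [581.7, 294.6], [666.6, 310.6], [675.6, 279.0]] 88.10355543185148 10.068403936766693
origin from near [643.44442235 289.89420598] far [639.60798405 289.21301477]
tool shift/120 [-0.23099619  0.02894123  1.50202027] turn share -0.1171511994115585
```

```bash
python3 -m creep '[[[-0.23,0.029,0,0,0,0,0],[0,0,0.3,0,0,-0.117,0],[0,0,0.4,0,0,0,0],[0,0,0.3,0,0,0,0],[0,0,0.3,0,0,0,0],[0,0,0.1,0,0,0,0],[0,0,0.1,0,0,0,0],[0,0,0,0,0,0,0],[0,0,0,0,0,0,0]]]'; python3 - <<'E'
from h import *
s=telemetry.get_state();print(s['tcp_pos'],np.round(s['eef_rot'],3).tolist())
im=cv2.cvtColor(get_image('wrist'),cv2.COLOR_RGB2BGR);cv2.imwrite('pics/w2.png',im)
E
```

```text
t: 3.08
tcp_pos: [642.4, 289.7, 38.8]
eef_rot: [[-0.984, -0.179, 0.002], [-0.179, 0.984, 0.001], [-0.002, 0.0, -1.0]]
contact_force: [-0.5, 0.4, 0.8]
finger_gap: 85.6
grip_force: 0.0
[642.42400554 289.70267529  38.82771197] [[-0.984, -0.179, 0.002], [-0.179, 0.984, 0.001], [-0.002, 0.0, -1.0]]
```

View pics/w2.png

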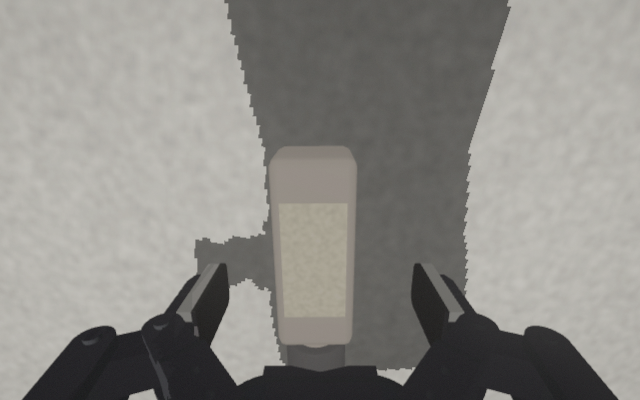

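The bottle lies centred between the fingers. The near edge of its top face is at v≈160 and the far edge at v≈344.

```bash
python3 - <<'E'
from h import *
s=telemetry.get_state();c=cam('wrist',s);R=np.array(s['eef_rot'])
print(((cast(c,[(272,160),(355,160),(352,344),(278,344)],36)-s['tcp_pos'])@R).round(1))
E
python3 -m creep '[[[0,0,0.02,0,0,0,0.3],[0,0,0,0,0,0,0.5],[0,0,0,0,0,0,0.7],[0,0,0,0,0,0,0.8],[0,0,0,0,0,0,0.8],[0,0,0,0,0,0,0.8],[0,0,0,0,0,0,0.8]]]' 35
```

```text
[[ 57.7 -17.9   2.7]
 [ 57.7  14.1   2.7]
 [-30.2  15.7   2.9]
 [-30.2 -19.3   2.9]]
t: 4.0
tcp_pos: [641.7, 289.5, 35.2]
eef_rot: [[-0.984, -0.179, 0.0], [-0.179, 0.984, 0.0], [-0.0, 0.0, -1.0]]
contact_force: [-1.1, 0.1, 3.3]
finger_gap: 35.5
grip_force: 37.3
```

```bash
python3 -m creep '[[[0,0,-0.1,0,0,0,0.8],[0,0,-0.4,0,0,0,0.8],[0,0,-0.4,0,0,0,0.8],[0,0,-0.4,0,0,0,0.8],[0,0,-0.4,0,0,0,0.8],[0,0,0,0,0,0.12,0.8],[0,0,0,0,0,0.12,0.8],[0,-0.3,0,0,0,0,0.8],[0,-0.4,0,0,0,0,0.8],[0,-0.4,0,0,0,0,0.8]]]';python3 -m creep '[[[0,-0.4,0,0,0,0,0.8],[0,-0.3,0,0,0,0,0.8],[0,-0.14,0,0,0,0,0.8],[0,0,0,0,0,0,0.8],[0,0,0,0,0,0,0.8]]]'; python3 - <<'E'
from h import *
s=telemetry.get_state();print(s['tcp_pos'],np.round(s['eef_rot'],3).tolist())
im=cv2.cvtColor(get_image('wrist'),cv2.COLOR_RGB2BGR);cv2.imwrite('pics/w3.png',im)
E
```

```text
t: 5.25
tcp_pos: [617.2, 158.5, 239.0]
eef_rot: [[-0.984, 0.179, -0.0], [0.179, 0.984, 0.0], [0.0, 0.0, -1.0]]
contact_force: [0.2, 0.4, -1.7]
finger_gap: 35.4
grip_force: 36.7
t: 5.88
tcp_pos: [599.9, 61.4, 239.0]
eef_rot: [[-0.984, 0.179, 0.0], [0.179, 0.984, 0.001], [0.0, 0.001, -1.0]]
contact_force: [0.5, 0.9, -2.9]
finger_gap: 35.2
grip_force: 36.7
[599.93870544  61.39261424 238.97060745] [[-0.984, 0.179, 0.0], [0.179, 0.984, 0.001], [0.0, 0.001, -1.0]]
```

View pics/w3.png

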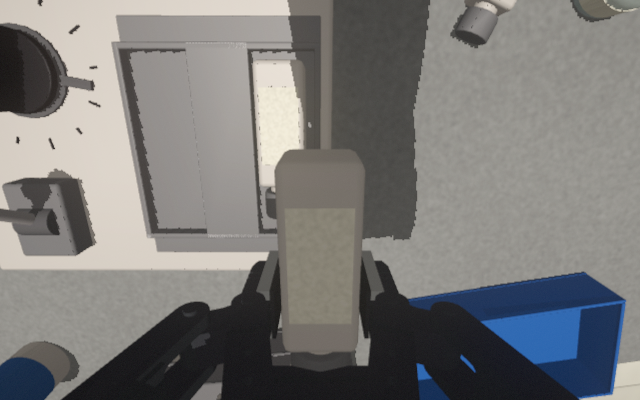

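The wrist view shows the empty bay between the left wall, (115,45) to (148,237), and the divider's left edge, (186,43) to (207,236). The divider's right edge runs from (247,43) to about (252,236). The marker tab is at about (80,83).

```bash
python3 - <<'E'
from h import *
s=telemetry.get_state();c=cam('wrist',s);R=np.array(s['eef_rot'])
q=cast(c,[(115,43),(148,238),(186,43),(207,238),(247,43),(250,180)],97)
print(q.round(1).tolist());print(((q-s['tcp_pos'])@R).round(1).tolist())
for a,b in ((0,1),(2,3),(4,5)):
    d=q[b]-q[a];print(np.degrees(np.arctan2(d[1],d[0])),np.linalg.norm(d))
print(cast(c,[(93,86)],74),cast(cam('scene'),[(230/3+230,126/3+160)],74),cast(cam('scene'),[(190/3+230,113/3+160)],76))
E
```

```text
[[456.3, -65.9, 97.0], [611.2, -96.3, 97.0], [465.7, -14.2, 97.0], [620.6, -44.4, 97.0], [473.8, 30.2, 97.0], [575.6, 6.7, 97.0]]
[[118.6, -151.0, 141.8], [-39.2, -153.4, 141.8], [118.5, -98.5, 141.9], [-39.3, -100.6, 141.8], [118.5, -53.4, 141.9], [14.2, -58.4, 141.9]]
-11.123157230359661 157.83287354456425
-11.017541296355034 157.83134614049175
-13.01041409388674 104.4761724527522
[[ 478.26585577 -108.74977352   74.        ]] [[ 479.20425387 -116.68093058   74.        ]] [[ 474.85735693 -158.07506936   76.        ]]
```

```bash
python3 -m creep '[[[0.08,-0.26,0,0,0,0,0.8],[0.085,-0.26,0,0,0,0,0.8],[0.085,-0.26,0,0,0,0,0.8],[0.085,-0.253,0,0,0,0.009,0.8],[0,0,0.3,0,0,0,0.8],[0,0,0.3,0,0,0,0.8],[0,0,0.17,0,0,0,0.8],[0,0,0,0,0,0,0.8],[0,0,0,0,0,0,0.8]]]'; python3 - <<'E'
from h import *
s=telemetry.get_state();print(s['tcp_pos'],np.round(s['eef_rot'],3).tolist())
im=cv2.cvtColor(get_image('wrist'),cv2.COLOR_RGB2BGR);cv2.imwrite('pics/w4.png',im)
E
```

```text
t: 7.05
tcp_pos: [538.9, -54.2, 148.0]
eef_rot: [[-0.981, 0.192, 0.002], [0.192, 0.981, -0.0], [-0.002, -0.0, -1.0]]
contact_force: [0.6, 0.2, -1.6]
finger_gap: 35.5
grip_force: 36.7
[538.8531411  -54.22313353 147.97432988] [[-0.981, 0.192, 0.002], [0.192, 0.981, -0.0], [-0.002, -0.0, -1.0]]
```

View pics/w4.png

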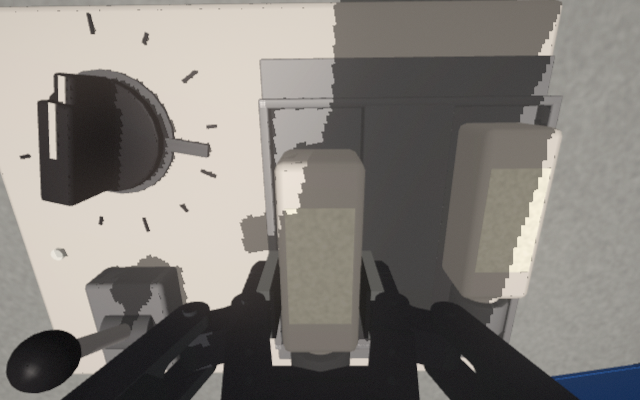

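The bay's near end shows its left inner edge at u≈270 and the divider edge at u≈362, both at v≈105, so the bottle is about centred. The knob is on the left with its white line and bar towards (55,140), and the tab is at (190,147).

```bash
python3 - <<'E'
from h import *
s=telemetry.get_state();c=cam('wrist',s);R=np.array(s['eef_rot'])
q=cast(c,[(261,101),(270,106),(362,106),(276,257),(363,257)],97)
print(((q-s['tcp_pos'])@R).round(1).tolist())
E
python3 -m creep '[[[0,0,0.1,0,0,0,0.8],[0,0,0.05,0,0,0,0.8],[0,0,0.03,0,0,0,0.8],[0,0,0,0,0,0,0.8],[0,0,0,0,0,0,0.8]]]'
```

```text
[[78.9, -29.5, 51.0], [76.5, -25.0, 51.0], [76.5, 22.0, 51.0], [-9.8, -25.7, 51.2], [-9.9, 26.2, 51.2]]
t: 7.72
tcp_pos: [538.2, -54.3, 125.1]
eef_rot: [[-0.981, 0.193, 0.0], [0.193, 0.981, -0.0], [-0.0, 0.0, -1.0]]
contact_force: [0.9, -0.5, -1.9]
finger_gap: 35.7
grip_force: 36.7
```

```bash
python3 -m creep '[[[0,0,0.012,0,0,0,0.8],[0,0,0.012,0,0,0,0.8],[0,0,0,0,0,0,0.8],[0,0,0,0,0,0,0.8]]]';python3 -m creep '[[[0,0,0.009,0,0,0,0.8],[0,0,0,0,0,0,0.8],[0,0,0,0,0,0,0.8]]]'
```

```text
t: 8.22
tcp_pos: [538.1, -54.3, 122.0]
eef_rot: [[-0.981, 0.193, 0.0], [0.193, 0.981, 0.0], [-0.0, 0.0, -1.0]]
contact_force: [-0.6, -0.2, -2.2]
finger_gap: 35.7
grip_force: 36.7
t: 8.6
tcp_pos: [538.0, -54.3, 120.9]
eef_rot: [[-0.981, 0.193, 0.0], [0.193, 0.981, 0.0], [-0.0, 0.0, -1.0]]
contact_force: [-0.1, 0.3, -2.5]
finger_gap: 35.1
grip_force: 36.7
```

```bash
python3 -m creep '[[[0,0,0.008,0,0,0,0.8],[0,0,0,0,0,0,0.8],[0,0,0,0,0,0,0.8]]]';python3 -m creep '[[[0,0,0.005,0,0,0,0.8],[0,0,0,0,0,0,0.8],[0,0,0,0,0,0,0.8]]]'
```

```text
t: 8.98
tcp_pos: [538.1, -54.3, 120.1]
eef_rot: [[-0.981, 0.193, 0.0], [0.193, 0.981, -0.0], [-0.0, 0.0, -1.0]]
contact_force: [-0.5, 0.1, 0.3]
finger_gap: 35.5
grip_force: 36.9
t: 9.35
tcp_pos: [538.2, -54.3, 120.1]
eef_rot: [[-0.981, 0.193, 0.0], [0.193, 0.981, -0.0], [-0.001, -0.0, -1.0]]
contact_force: [-3.2, 1.3, 5.6]
finger_gap: 35.3
grip_force: 37.7
```

```bash
python3 -m creep '[[[0,0,0,0,0,0,0.5],[0,0,0,0,0,0,0.4],[0,0,0,0,0,0,0.3],[0,0,0,0,0,0,0.2],[0,0,0,0,0,0,0.2],[0,0,-0.1,0,0,0,0.2],[0,0,-0.3,0,0,0,0.2],[0,0,-0.4,0,0,0,0.2],[0,0,-0.4,0,0,0,0.2],[0,0,0,0,0,0,0.2]]]';python3 -m creep '[[[0,-0.45,0,0,0,0,0],[0,-0.45,0,0,0,0,0],[0,0,0,0,0,0,0],[0,0,0,0,0,0,0]]]'; python3 - <<'E'
from h import *
s=telemetry.get_state();print(s['tcp_pos'],np.round(s['eef_rot'],3).tolist())
im=cv2.cvtColor(get_image('wrist'),cv2.COLOR_RGB2BGR);cv2.imwrite('pics/w5.png',im)
E
```

```text
t: 10.6
tcp_pos: [539.7, -54.9, 268.7]
eef_rot: [[-0.981, 0.193, 0.007], [0.193, 0.981, -0.002], [-0.007, -0.001, -1.0]]
contact_force: [-0.7, -0.6, 0.5]
finger_gap: 68.2
grip_force: 0.0
t: 11.1
tcp_pos: [517.1, -160.0, 263.1]
eef_rot: [[-0.981, 0.193, -0.0], [0.193, 0.981, 0.001], [0.001, 0.001, -1.0]]
contact_force: [-0.3, 0.9, -0.0]
finger_gap: 85.3
grip_force: 0.0
[ 517.05287608 -160.03502172  263.0961406 ] [[-0.981, 0.193, -0.0], [0.193, 0.981, 0.001], [0.001, 0.001, -1.0]]
```

View pics/w5.png

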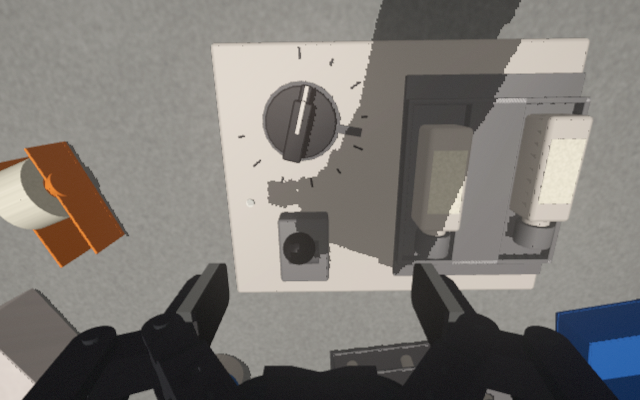

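The bottle lies flat in the bay. The knob disc is at about (300,121), the pointer end with its white line at (306,87), and the bar's tail at (291,161). The tab is at about (351,131) and the lever ball at (299,247).

```bash
cat > k.py <<'E'
from h import *
def tab(im,c,A,zz=74):
    g=cv2.cvtColor(im,cv2.COLOR_BGR2GRAY).astype(np.float32)
    th=np.radians(np.arange(0,360,1)); P=[]
    r=np.arange(41,60,1.)
    # world angle measured clockwise from mixer -x direction
    a=yaw+np.pi-th
    X=np.stack([A[0]+np.outer(r,np.cos(a)),A[1]+np.outer(r,np.sin(a)),np.full((len(r),len(th)),zz)],-1)
    p=proj(c,X.reshape(-1,3)).astype(np.float32).reshape(len(r),len(th),2)
    return cv2.remap(g,p[...,0].copy(),p[...,1].copy(),cv2.INTER_LINEAR)
yaw=np.radians(-10.9)
def ang(d): return np.degrees((yaw+np.pi-np.arctan2(d[1],d[0]))%(2*np.pi))
E
python3 - <<'E'
from k import *
s=telemetry.get_state();c=cam('wrist',s);im=cv2.imread('pics/w5.png');R=np.array(s['eef_rot'])
g=cv2.cvtColor(im,cv2.COLOR_BGR2GRAY);x0,y0=240,60
h=cv2.HoughCircles(cv2.resize(g[y0:190,x0:370],None,fx=4,fy=4,interpolation=cv2.INTER_CUBIC),cv2.HOUGH_GRADIENT,1.5,40,param1=120,param2=30,minRadius=125,maxRadius=165)
print('hough',None if h is None else (h[0][:4]/4+[x0,y0,0]).round(1).tolist())
A=cast(c,(300.5,121),78)[0];print('axis',A)
pp=cast(c,(307,87),111)[0];tt=cast(c,(291.5,160),117)[0];print('bar ends',pp,tt,'angle',ang((pp-tt)),'mid',(pp+tt)/2)
w=((im.min(2)>190)&True).astype(np.uint8);m=np.zeros_like(w);m[80:140,285:315]=w[80:140,285:315]
ys,xs=np.nonzero(m);print('white n',len(xs),xs.min(),xs.max(),ys.min(),ys.max())
l=cv2.fitLine(np.c_[xs,ys].astype(np.float32),cv2.DIST_HUBER,0,.01,.01).ravel();print(l)
T=tab(im,c,A).mean(0);print('tab profile',[(i,int(T[i])) for i in range(60,150,2)])
M=np.array([520,-20.]);
E
```

```text
hough [[300.6, 119.8, 38.6]]
axis [ 455.65793761 -165.17855363   78.        ]
bar ends [ 428.85068937 -152.13964769  111.        ] [ 482.97982895 -176.53681835  117.        ] angle 13.36211673288522 mid [ 455.91525916 -164.33823302  114.        ]
white n 178 285 314 80 133
[ 1.9937718e-01 -9.7992283e-01  3.0150354e+02  1.0814172e+02]
tab profile [(60, 210), (62, 212), (64, 211), (66, 211), (68, 211), (70, 208), (72, 197), (74, 198), (76, 195), (78, 180), (80, 173), (82, 165), (84, 157), (86, 148), (88, 149), (90, 145), (92, 142), (94, 134), (96, 111), (98, 78), (100, 75), (102, 72), (104, 71), (106, 100), (108, 123), (110, 126), (112, 121), (114, 117), (116, 120), (118, 126), (120, 130), (122, 130), (124, 134), (126, 131), (128, 130), (130, 119), (132, 113), (134, 114), (136, 115), (138, 117), (140, 118), (142, 123), (144, 126), (146, 140), (148, 144)]
```

```bash
python3 -m creep '[[[0.247,-0.069,0,0,0,0,0],[0.246,-0.069,0,0,0,0,0],[0,0,0.3,0,0,0.077,0],[0,0,0.3,0,0,0.077,0],[0,0,0.3,0,0,0,0],[0,0,0.2,0,0,0,0.3],[0,0,0,0,0,0,0.4],[0,0,0,0,0,0,0.4],[0,0,0,0,0,0,0.4]]]'; python3 - <<'E'
from k import *
s=telemetry.get_state();print(s['tcp_pos'],np.round(s['eef_rot'],3).tolist(),s['q'][5])
im=cv2.cvtColor(get_image('wrist'),cv2.COLOR_RGB2BGR);cv2.imwrite('pics/w6.png',im)
c=cam('wrist',s);print('expected bar ends px',proj(c,[[428.85,-152.1,111],[483,-176.5,117],[455.8,-164.8,83]]).round().tolist())
E
```

```text
t: 12.28
tcp_pos: [456.8, -165.3, 132.8]
eef_rot: [[-0.911, 0.412, 0.002], [0.412, 0.911, -0.001], [-0.002, -0.0, -1.0]]
contact_force: [-0.1, 0.6, -0.3]
finger_gap: 51.4
grip_force: 0.0
[ 456.76131848 -165.32165417  132.79589278] [[-0.911, 0.412, 0.002], [0.412, 0.911, -0.001], [-0.002, -0.0, -1.0]] -0.19309848849159056
expected bar ends px [[320.0, 209.0], [320.0, 323.0], [319.0, 241.0]]
```

View pics/w6.png

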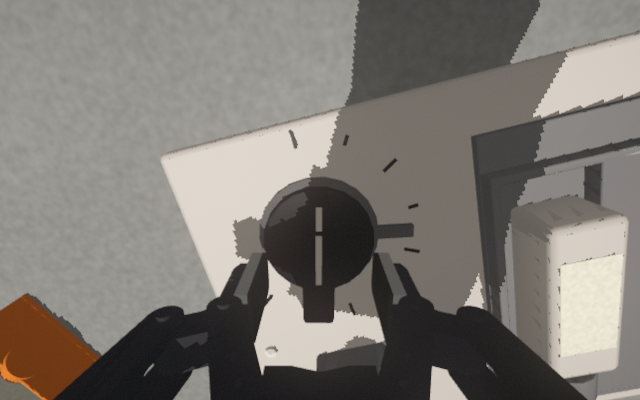

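The bar is exactly aligned with the tool, running from (319,208) to (319,322), and the tab is at about (395,231).

```bash
python3 - <<'E'
from k import *
s=telemetry.get_state();c=cam('wrist',s);im=cv2.imread('pics/w6.png');x=np.array(s['eef_rot'])[:,0];print('tool angle',ang(x))
for A in ((455.8,-164.8),(456.8,-165.3)):
    T=tab(im,c,A).mean(0);print([(i,int(T[i])) for i in range(90,114,1)])
E
python3 -m creep '[[[0,0,0.1,0,0,0,0.4],[0,0,0.09,0,0,0,0.4],[0,0,0,0,0,0,0.4],[0,0,0,0,0,0,0.7],[0,0,0,0,0,0,0.9],[0,0,0,0,0,0,1],[0,0,0,0,0,0,1],[0,0,0,0,0,0,1],[0,0,0,0,0,0,1]]]' 40
```

```text
tool angle 13.421015612766121
[(90, 114), (91, 114), (92, 113), (93, 109), (94, 92), (95, 68), (96, 61), (97, 62), (98, 62), (99, 62), (100, 61), (101, 62), (102, 62), (103, 62), (104, 64), (105, 85), (106, 106), (107, 113), (108, 113), (109, 113), (110, 113), (111, 113), (112, 105), (113, 86)]
[(90, 113), (91, 112), (92, 103), (93, 84), (94, 65), (95, 61), (96, 61), (97, 61), (98, 61), (99, 61), (100, 62), (101, 62), (102, 62), (103, 67), (104, 93), (105, 110), (106, 113), (107, 113), (108, 113), (109, 113), (110, 113), (111, 103), (112, 84), (113, 91)]
t: 13.45
tcp_pos: [456.1, -165.6, 109.0]
eef_rot: [[-0.911, 0.412, 0.0], [0.412, 0.911, -0.001], [-0.001, -0.001, -1.0]]
contact_force: [-3.7, -3.8, 5.4]
finger_gap: 15.0
grip_force: 41.7
```

```bash
python3 -m creep '[[[0,0,0,0,0,0.05,1],[0,0,0,0,0,0.07,1],[0,0,0,0,0,0.08,1],[0,0,0,0,0,0,1]]]'
```

```text
t: 13.95
tcp_pos: [456.3, -165.3, 109.0]
eef_rot: [[-0.749, 0.662, 0.001], [0.662, 0.749, -0.0], [-0.001, 0.0, -1.0]]
contact_force: [-2.2, -2.9, 5.7]
finger_gap: 15.4
grip_force: 41.8
```

```bash
python3 -m creep '[[[0,0,0,0,0,0.1,1],[0,0,0,0,0,0.1,1],[0,0,0,0,0,0.1,1],[0,0,0,0,0,0.1,1],[0,0,0,0,0,0.1,1],[0,0,0,0,0,0.1,1],[0,0,0,0,0,0.1,1],[0,0,0,0,0,0.1,1],[0,0,0,0,0,0,1],[0,0,0,0,0,0,1]]]'; python3 - <<'E'
from k import *
s=telemetry.get_state();print(ang(np.array(s['eef_rot'])[:,0]),s['q'][5],s['ft_torque'])
im=cv2.cvtColor(get_image('wrist'),cv2.COLOR_RGB2BGR);cv2.imwrite('pics/w7.png',im)
c=cam('wrist',s)
for A in ((455.8,-164.8),(456.8,-165.3)):
    T=tab(im,c,A).mean(0);print([(i,int(T[i])) for i in range(85,118,1)])
E
```

```text
t: 15.2
tcp_pos: [457.6, -165.1, 109.1]
eef_rot: [[0.343, 0.939, 0.004], [0.939, -0.343, 0.0], [0.002, 0.004, -1.0]]
contact_force: [5.3, -1.3, 0.5]
finger_gap: 15.2
grip_force: 41.3
99.16663714586325 1.3036610644413023 [-0.07536107 -1.38113557 -0.08577893]
[(85, 118), (86, 116), (87, 107), (88, 109), (89, 118), (90, 118), (91, 118), (92, 118), (93, 118), (94, 118), (95, 118), (96, 115), (97, 87), (98, 61), (99, 60), (100, 60), (101, 61), (102, 61), (103, 61), (104, 61), (105, 64), (106, 88), (107, 110), (108, 117), (109, 118), (110, 118), (111, 118), (112, 118), (113, 118), (114, 110), (115, 100), (116, 110), (117, 118)]
[(85, 116), (86, 108), (87, 111), (88, 118), (89, 118), (90, 118), (91, 118), (92, 118), (93, 118), (94, 117), (95, 109), (96, 76), (97, 60), (98, 60), (99, 60), (100, 61), (101, 61), (102, 61), (103, 60), (104, 67), (105, 98), (106, 115), (107, 118), (108, 118), (109, 118), (110, 118), (111, 118), (112, 118), (113, 108), (114, 100), (115, 112), (116, 118), (117, 118)]
```

```bash
python3 -m creep '[[[0,0,0,0,0,0.016,1],[0,0,0,0,0,0,1],[0,0,0,0,0,0,0.7],[0,0,0,0,0,0,0.4],[0,0,0,0,0,0,0.4],[0,0,0,0,0,0,0.4],[0,0,-0.2,0,0,0,0.4],[0,0,-0.4,0,0,0,0.4],[0,0,-0.4,0,0,0,0.4],[0,0,0,0,0,0,0.4]]]'; python3 -m creep '[[[0,0,0,0,0,0,0.4],[0,0,0,0,0,0,0.4]]]'; python3 - <<'E'
from k import *
s=telemetry.get_state();print(ang(np.array(s['eef_rot'])[:,0]))
im=cv2.cvtColor(get_image('wrist'),cv2.COLOR_RGB2BGR);cv2.imwrite('pics/w8.png',im)
c=cam('wrist',s);A=(456.3,-165)
T=tab(im,c,A).mean(0);print([(i,int(T[i])) for i in range(90,112,1)])
# white line of knob: bright low-saturation thin pixels near knob
p=proj(c,[[*A,114]])[0];print(p)
hsv=im.min(2);x,y=int(p[0]),int(p[1])
for v in range(y-60,y+60,5):print(v,''.join('%4d'%hsv[v,u] for u in range(x-20,x+21,2)))
E
```

```text
t: 16.5
tcp_pos: [457.5, -166.2, 232.6]
eef_rot: [[0.369, 0.929, 0.005], [0.929, -0.369, -0.004], [-0.001, 0.006, -1.0]]
contact_force: [-0.2, -0.5, -0.8]
finger_gap: 51.3
grip_force: 0.0
t: 16.75
tcp_pos: [455.5, -164.8, 227.1]
eef_rot: [[0.369, 0.929, -0.002], [0.929, -0.369, 0.001], [0.001, -0.002, -1.0]]
contact_force: [0.2, 0.0, -0.2]
finger_gap: 51.3
grip_force: 0.0
100.75617332924615
[(90, 116), (91, 116), (92, 116), (93, 116), (94, 115), (95, 111), (96, 93), (97, 70), (98, 62), (99, 62), (100, 62), (101, 62), (102, 62), (103, 62), (104, 64), (105, 80), (106, 104), (107, 114), (108, 116), (109, 116), (110, 116), (111, 116)]
[321.8728425 206.9383379]
146  107 109 108 108 108 108 107 108  89  55  54  56  55  99 107 109 108 109 109 108 109
151  109 109 108 108 109 109 102  94  74  54  53  55  57  76  87  99 100 107 108 108 108
156   97  74  56  56  55  56  55  55  53  52  51  53  51  52  55  57  57  57  57  56  59
161   59  57  42  35  40  36  38  37  32  35  29  33  33  33  32  34  37  38  35  35  46
166   35  37  39  36  37  36  35  36  34  34  67  91  62  33  37  35  36  37  3
[... 1000 characters left out ...]
9 180 125  69  74  59  65  74  75  66  54  49  61  51  49  61  71  78 169 187
231  205 205 205 205 204 204 137  70  76  74  75  73  73  73  72  63 156 205 205 205 204
236  205 205 205 205 205 205 135  72  73  73  73  72  73  72  70  66 156 205 206 205 205
241  206 206 205 205 205 205 154  70  74  72  73  71  70  71  70  63 177 205 205 205 205
246  205 205 205 205 205 205 204 205 205 205 205 205 205 205 205 205 205 205 205 205 205
251  206 205 206 205 205 205 205 205 205 205 205 205 205 205 205 205 205 205 205 205 206
256  206 205 206 206 206 206 206 205 205 206 206 205 205 205 205 205 205 205 205 205 205
261  205 206 206 205 206 206 206 205 206 205 206 205 205 205 205 205 205 205 204 205 205
```

The white line at u≈323 lies in the middle of the tab (319–325), so the knob is set. Next I'll check the ball's position and work out the shift to the lever.

```bash
python3 - <<'E'
from k import *
c=cam('wrist',dict(tcp_pos=[517.05,-160.035,263.096],eef_rot=[[-.981,.193,0],[.193,.981,.001],[.001,.001,-1]]))
print('ball w5',cast(c,(299,247),153.4),'scene',cast(cam('scene'),(140/3+230,130/3+160),153.4))
u=np.array([np.cos(yaw),np.sin(yaw)]);A=np.array([456.3,-165])
print('ball pred',A+u*91.4,'pivot',A+125*u)
s=telemetry.get_state();R=np.array(s['eef_rot']);a=np.arctan2(R[1,1],R[0,1])
d=np.r_[A+43*u-np.array(s['tcp_pos'])[:2],0];print('shift share',R.T@d/120,'turn',-(yaw-a)/1.5)
E
```

```text
ball w5 [[ 546.12891991 -183.05505034  153.4       ]] scene [[ 550.5154158  -180.46717417  153.4       ]]
ball pred [ 546.05102634 -182.28332349] pivot [ 579.04483909 -188.63693037]
shift share [ 0.06762228  0.35906708 -0.00072631] turn -0.12513519196177056
```

```bash
python3 -m creep '[[[0.068,0.359,0,0,0,0,1],[0,0,0,0,0,-0.063,1],[0,0,0,0,0,-0.063,1],[0,0,0,0,0,0,1],[0,0,0,0,0,0,1],[0,0,0.25,0,0,0,1],[0,0,0.2,0,0,0,1],[0,0,0.09,0,0,0,1],[0,0,0,0,0,0,1],[0,0,0,0,0,0,1]]]' 40
```

```text
t: 18.05
tcp_pos: [499.5, -173.7, 164.9]
eef_rot: [[0.188, 0.982, 0.001], [0.982, -0.188, -0.001], [-0.0, 0.001, -1.0]]
contact_force: [0.0, 0.5, -0.1]
finger_gap: 0.0
grip_force: 0.0
```

```bash
python3 -m creep '[[[0,0.08,0,0,0,0,1],[0,0.08,0,0,0,0,1],[0,0.08,0,0,0,0,1],[0,0.08,0,0,0,0,1],[0,0.08,0,0,0,0,1],[0,0.08,0,0,0,0,1],[0,0,0,0,0,0,1]]]';  python3 -m creep '[[[0,0.06,0,0,0,0,1],[0,0.06,0,0,0,0,1],[0,0.04,0,0,0,0,1],[0,0,0,0,0,0,1]]]'
```

```text
t: 18.92
tcp_pos: [556.3, -184.4, 163.5]
eef_rot: [[0.188, 0.982, 0.0], [0.982, -0.188, 0.0], [0.0, 0.0, -1.0]]
contact_force: [-0.5, -0.2, -0.3]
finger_gap: -0.1
grip_force: 0.0
t: 19.42
tcp_pos: [574.8, -188.0, 163.6]
eef_rot: [[0.188, 0.982, 0.0], [0.982, -0.188, 0.0], [0.0, 0.0, -1.0]]
contact_force: [0.4, -0.3, -0.5]
finger_gap: 0.0
grip_force: 0.0
```

```bash
cat > ball.py <<'E'
from k import *
P=np.array([579.04,-188.6]);u=np.array([np.cos(yaw),np.sin(yaw)])
for n in ('scene','side'):
    im=get_image(n);c=cam(n);g=cv2.cvtColor(im,cv2.COLOR_RGB2GRAY).astype(int)
    for q in (0,.2,.4,.6,.8,.9,1.):
        X=np.r_[P+u*70*np.sin(q-.5),92+70*np.cos(q-.5)];p=proj(c,X)[0];x,y=np.round(p).astype(int)
        print(n,q,x,y,g[y-2:y+3,x-2:x+3].mean().round())
    if n=='scene':cv2.imwrite('pics/sc_l.png',cv2.cvtColor(im,cv2.COLOR_RGB2BGR))
E
python3 -m creep '[[[0,0.04,0,0,0,0,1],[0,0.04,0,0,0,0,1],[0,0,0,0,0,0,1]]]';python3 ball.py
```

```text
t: 19.8
tcp_pos: [584.3, -189.8, 163.8]
eef_rot: [[0.188, 0.982, 0.0], [0.982, -0.188, -0.0], [0.0, 0.0, -1.0]]
contact_force: [0.6, 0.6, -0.5]
finger_gap: -0.0
grip_force: 0.0
scene 0 276 202 135.0
scene 0.2 274 204 99.0
scene 0.4 272 208 63.0
scene 0.6 269 212 60.0
scene 0.8 267 216 59.0
scene 0.9 266 219 58.0
scene 1.0 265 221 58.0
side 0 366 216 90.0
side 0.2 371 213 85.0
side 0.4 376 210 20.0
side 0.6 381 208 43.0
side 0.8 386 208 33.0
side 0.9 388 207 16.0
side 1.0 390 208 12.0
```

```bash
python3 -m creep '[[[0,0.03,0,0,0,0,1],[0,0,0,0,0,0,1]]]';python3 -m creep '[[[0,0.03,0,0,0,0,1],[0,0,0,0,0,0,1]]]'
```

```text
t: 20.15
tcp_pos: [587.3, -190.3, 163.7]
eef_rot: [[0.188, 0.982, -0.001], [0.982, -0.188, 0.0], [0.0, -0.001, -1.0]]
contact_force: [-2.9, 0.8, 0.9]
finger_gap: -0.2
grip_force: 1.2
t: 20.4
tcp_pos: [588.3, -190.5, 163.5]
eef_rot: [[0.188, 0.982, -0.006], [0.982, -0.188, 0.001], [-0.0, -0.006, -1.0]]
contact_force: [-18.3, 2.3, 8.4]
finger_gap: 0.7
grip_force: 9.3
```

Force has built up to 18 N, so the lever is against its stop. I'll back off, lift clear and check.

```bash
python3 -m creep '[[[0,-0.2,0,0,0,0,1],[0,-0.2,0,0,0,0,1],[0,0,-0.4,0,0,0,1],[0,0,-0.4,0,0,0,1],[0.4,-0.4,0,0,0,0,1],[0.4,-0.4,0,0,0,0,1],[0.4,-0.3,0,0,0,0,1],[0,0,0,0,0,0,1],[0,0,0,0,0,0,1]]]';python3 ball.py; python3 - <<'E'
from k import *
s=telemetry.get_state();c=cam('wrist',s);im=cv2.cvtColor(get_image('wrist'),cv2.COLOR_RGB2BGR);cv2.imwrite('pics/w9.png',im)
print(s['tcp_pos'],s['contact_force'])
# bottle top-face/label brightness check by scene: project expected bottle corners
c=cam('scene');im=cv2.imread('pics/sc_l.png')
w=(im.min(2)>150).astype(np.uint8);C=np.array([538.2,-54.3]);u=np.array([np.cos(yaw),np.sin(yaw)]);v=np.array([-u[1],u[0]])
for dx in range(-70,71,10):
    print(dx,[int(im[tuple(np.round(proj(c,np.r_[C+u*dx+v*dy,121])[0]).astype(int)[::-1])].min()) for dy in range(-30,31,6)])
E
```

```text
t: 21.52
tcp_pos: [447.8, -24.8, 260.1]
eef_rot: [[0.187, 0.982, 0.001], [0.982, -0.187, -0.001], [-0.0, 0.002, -1.0]]
contact_force: [0.1, -0.4, 1.0]
finger_gap: 0.0
grip_force: 0.0
scene 0 276 202 230.0
scene 0.2 274 204 230.0
scene 0.4 272 208 230.0
scene 0.6 269 212 206.0
scene 0.8 267 216 182.0
scene 0.9 266 219 109.0
scene 1.0 265 221 74.0
side 0 366 216 210.0
side 0.2 371 213 210.0
side 0.4 376 210 199.0
side 0.6 381 208 127.0
side 0.8 386 208 39.0
side 0.9 388 207 22.0
side 1.0 390 208 19.0
[447.8222127  -25.48942371 259.76533911] [ 0.02714743  0.16478119 -0.47557091]
-70 [218, 226, 145, 136, 139, 137, 139, 91, 74, 78, 76]
-60 [220, 175, 172, 167, 145, 151, 135, 74, 78, 82, 80]
-50 [218, 202, 65, 234, 230, 134, 111, 110, 113, 77, 80]
-40 [220, 171, 62, 225, 237, 107, 109, 110, 104, 78, 80]
-30 [220, 229, 86, 242, 229, 250, 118, 122, 108, 105, 77]
-20 [219, 174, 49, 238, 232, 244, 111, 126, 105, 104, 79]
-10 [219, 232, 74, 237, 232, 231, 233, 236, 206, 101, 76]
0 [221, 168, 50, 242, 231, 231, 231, 237, 153, 98, 153]
10 [221, 203, 118, 243, 234, 233, 232, 235, 201, 101, 129]
20 [220, 200, 66, 225, 218, 221, 199, 222, 132, 98, 142]
30 [219, 231, 106, 235, 227, 221, 223, 226, 197, 102, 68]
40 [220, 217, 74, 104, 131, 99, 127, 100, 102, 95, 144]
50 [220, 233, 97, 139, 125, 135, 135, 120, 96, 110, 67]
60 [221, 190, 71, 118, 127, 150, 133, 115, 82, 162, 129]
70 [220, 188, 84, 162, 80, 77, 74, 77, 80, 78, 151]
```

```bash
python3 -c "from plant import workorder;print(workorder.close_job())"
```

```text
the job is handed in; nothing more can be done
None
```

The bottle lies flat in the empty bay, the knob points at the marker tab, and the start lever was then pushed fully over; the job is handed in, and no verdict came back.

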